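# Load the inclined inspection nest and shut the light shield

### The arm

A 6-joint arm with a two-finger parallel gripper is mounted at the origin on the work surface. World frame = base frame: x ahead of the robot, y to its left, z up, the work surface at z = 0. Lengths are in m, angles in rad, forces in N, time in s.
With the tool pointing down it reaches from about 0.35 to 0.725 m from the base axis. Payload 6 kg.
Tool frame: the origin (TCP) lies where the fingers leave the gripper's body, on its centre line; the fingertips stand 73 mm ahead of it and the grasp point (between the pads) lies 54 mm ahead of it; z points along the fingers, y is the line along which they close (so a half turn about z gives the same grasp; the last joint's range is limited). The gripper opens to 85 mm and grips with 20 to 120 N. Pads are 22 mm wide; open, the fingers measure 114 mm over their backs; the gripper's body (76 mm by 85 mm) begins 54 mm behind the grasp point. The pads swing forward as they close: fully open they stand 13 mm farther back than shut.
Start: joints at [-0.865, 0.04, 0.085, 0, -1.615, -0.334], TCP at [0.218, -0.559, 0.304] pointing down, gripper open.
Joint ranges: [-2.56, 2.56], [-1.29, 2.01], [-1.08, 1.49], [-3.29, 1.98], [-2.81, -0.18], [-2.99, 2.99]. Speed limits (rad/s): [2.57, 2.57, 3.01, 3.14, 3.14, 3.14].

### API

Orientations are given as [roll, pitch, yaw] about the fixed x, y, z axes, in that order (R = Rz(yaw) Ry(pitch) Rx(roll)).
In Python, from bench import state, read_camera, camera_info, finish_job gives the robot as it stands. The module is installed in compiled form; this text tells all that it offers.
- The arm moves only by the tool drive_tool, never from a script. Its argument "series" is a list that holds one entry, the list of rows, each a list of 5 numbers: the shift along the tool's x, y, z in mm, then the turn about the tool's z in rad, then the finger opening in mm, from 0 to 85.4. A call has 1 to 10 rows; each row shifts and turns the commanded pose from where the row before left it, along the tool's axes as they then stand; what a row does not reach is not made up. A row lasts 1/12 s, in which the tool goes at most 41.7 mm and 7.16 degrees, less where a joint would pass 70% of its speed; a pose out of reach is approached as far as the arm can. A call is refused whole if a number of a shift passes 41.7 or a number of a turn 0.125, either way. A call with a gripper value outside its range is refused whole. The fingers move at their own pace and stop on an object; "force" is the grip in N (left out, the last holds). Time passes only in rows, so rows that do not move let the fingers close. It gives the time, the measured TCP pose, the force, the opening and the grip force at its end, in the units of the state.
- state(): the state, without advancing time (a new reading comes with each control period).
- read_camera(name): name is "side" or "top"; returns the picture (480x640x3 uint8, red, green, blue); there is no depth.
- camera_info(name): a dict with "mtx" (3x3 intrinsics, pixels), "extrinsics" (4x4, takes a point from camera to world coordinates). Camera axes: x right, y down, z forward; pixel columns grow to the right and rows downward; lengths in m; the calibration is good to about 2 mm. A picture is of the moment at which its call begins. camera_info takes no time and is no camera call.
- finish_job(): hands the job in; it is judged then, once.
The state is a dict: "clock": time; "qpos": joint angles; "joint_velocities": joint speeds; "joint_torque": joint torques, N m; "ee_pos": TCP position; "eef_rot": TCP orientation; "force": force on the tool from outside, world axes, zero at the start; "wrist_torque": the same for the moment, N m; "width": finger opening in m; "grasp_force": force on a finger pad.
Only numpy, scipy, OpenCV 4.12 (cv2) and the standard library are available. Lean on these libraries where they do the work, as an engineer would, in place of code of your own. Each camera call takes 0.05 s, during which the arm holds its last target. There are 200 camera calls.

### The job

Put the notched aluminium block, boss up, into the sloping pocket of the inspection station so that it lies fully home: flat on the pocket floor, its notch around the corner key and its low end against the low wall, held there by the spring jaw that has to be pushed back to let it in. Once the block is seated and released, push the black light-shield door shut until it snaps past its ball catch. Leave the other things on the table where they are and standing as they are.

Things in the scene. Friction and masses are not known exactly. Their poses are not given: they have to be found in the camera images.
- block: The workpiece: aluminium block 64 (x) x 50 (y) x 27 mm high, a round boss on top (30 mm across, 3 mm high, centred 4 mm towards +x) and a square notch, 15 (x) x 14 (y) mm, cut through its full height at the corner towards -x, +y. About 0.2 kg. Origin: centre of the underside of the full 64 x 50 outline; z up through the boss. Starts flat on the table, boss up.
- seat (a point): Where the seated block's origin belongs, axes as the seated block's: on the pocket floor of the steel nest, which slopes 30 degrees. x runs up the slope, to the robot's right; z is square to the floor, leaning to its left. In these axes (mm): walls 10 high; low wall's inner face x = -32, its outside x = -44; side walls' inner faces y = +-26.2, outsides y = +-42.
- key (a point): Centre of the top of the square corner key in the pocket's low corner, which the block's notch goes around: 12 x 12 mm, as high as the walls (10 mm). Axes as the seat's.
- jaw_face (a point): Middle of the top edge of the face of the spring-loaded steel jaw at the pocket's upper end, 18 mm above the floor, jaw 40 mm wide. Axes as the seat's. At rest the face is only 60 mm from the low wall; the 64 mm block must push it up the slope (it gives at most 10 mm; 3 N at first, 6 N fully back), and it then holds the block on the low wall. Its housing, 18 mm high, is 20 to 32 mm behind it.
- door (a joint): Opening angle of the light-shield door (rad): 0 shut, up to 1.4 open. A ball catch in the base holds it shut; the last 0.1 rad needs roughly 3 to 8 N at the door's free end, and it then snaps to 0.
- door_hinge (a point): On the door's vertical hinge axis, at the station's far right corner, 54 mm above the table. Axes turn with the door: the panel runs from the hinge 168 mm along -x, 8 mm thick (y from -4 to +4), from 16 to 92 mm above the table; its outer face looks to -y. It shuts by turning clockwise seen from above (outer face pushed towards +y).
- door_face (a point): A point to push on: on the door's outer face, 140 mm from the hinge axis, 70 mm above the table. Axes as at door_hinge.
- spare: Bystander: smaller plain aluminium block, 40 x 36 x 20 mm, no notch. Origin under its centre.
- gauge: Bystander: steel ring gauge, 60 mm outside, 36 mm bore, 18 mm high. Origin under its centre.
- cup: Bystander: black cup, 72 mm across, 85 mm high. Origin under its centre.
- driver: Bystander: screwdriver lying on the table.
- cleaner: Bystander: white bottle, 56 mm across, 150 mm high. Origin under its centre.
- pin: Bystander: upright steel pin, 24 mm across, 45 mm high. Origin under its centre.
Not all that is in view belongs to the job. What is shaped like the block but orange is not meant.

How it is judged:
By the outcome, as a careful person would: the job done as asked, in the order asked, and still so for the second after the job is handed in, with the robot touching nothing.
It also fails if it takes over 72 s, if anything falls off the work surface, if the arm or the gripper's body presses on something with over 40 N, if the wrist force passes 120 N, or if a joint passes its speed limit or range.

## Working session

There is one attempt and no reset: what is moved stays moved. The work goes in short steps, Python scripts to look and compute and a tool call to move; the robot and the scene stay as the last step left them, time stands still between calls to the robot, and variables do not carry over. Pictures are saved under pics/ and viewed, at most 10 in all, crops included, and the job is handed in when it is done.

Besides the shell and the picture viewer there is one more tool, called as name([rows], argument=value, ...), one row to a line, values as JSON. drive_tool: Moves the arm, as the interface text tells. Its arguments: {"type":"object","properties":{"series":{"type":"array","items":{"type":"array","items":{"type":"array","items":{"type":"number"}}}},"force":{"type":"number"}},"required":["series"]}

```bash
mkdir -p pics; python3 - <<'E'
from bench import *
import cv2,numpy as np
np.set_printoptions(precision=4,suppress=True)
for n in("side","top"):
    i=read_camera(n); cv2.imwrite(f"pics/{n}0.png",i[...,::-1]); c=camera_info(n); print(n,c["mtx"],c["extrinsics"])
print(state())
E
```

```text
side [[581.3856   0.     307.8021]
 [  0.     581.3856 237.9057]
 [  0.       0.       1.    ]] [[ 0.9588 -0.1552  0.2381  0.1391]
 [-0.2835 -0.461   0.8409 -1.3082]
 [-0.0207 -0.8737 -0.4859  0.8659]
 [ 0.      0.      0.      1.    ]]
top [[613.3567   0.     310.7518]
 [  0.     613.3567 245.1739]
 [  0.       0.       1.    ]] [[-0.0382 -0.9791  0.1999  0.2353]
 [-0.9993  0.0382 -0.0039 -0.0118]
 [-0.0039 -0.1999 -0.9798  1.4121]
 [ 0.      0.      0.      1.    ]]
{'clock': 0.1, 'qpos': array([-0.8653,  0.0407,  0.0839, -0.0004, -1.6155, -0.3337]), 'joint_velocities': array([-0.0008, -0.0006,  0.0017,  0.0027, -0.0007,  0.0005]), 'joint_torque': array([ -0.0049, -36.9347,  34.8281,   6.9516,  -0.0045,   0.    ]), 'ee_pos': array([ 0.218 , -0.5588,  0.303 ]), 'eef_rot': array([ 3.14  , -0.0002, -2.7698]), 'force': array([-0.4284,  0.0625, -0.7574]), 'wrist_torque': array([-0.0136,  0.0177,  0.0074]), 'grasp_force': 0.0, 'width': 0.08535785328970819}
```

View pics/top0.png

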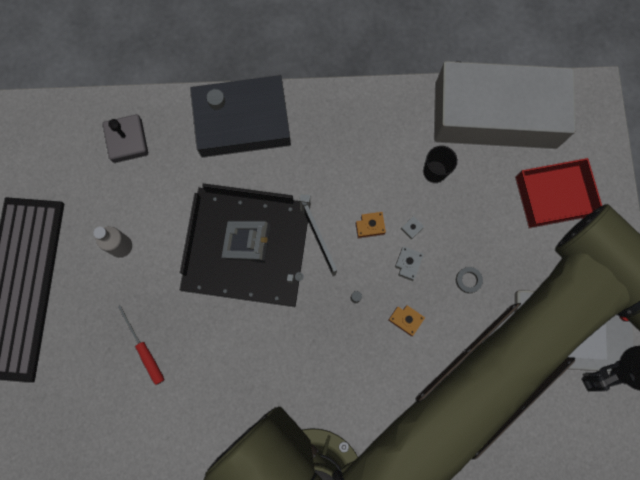

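View pics/side0.png

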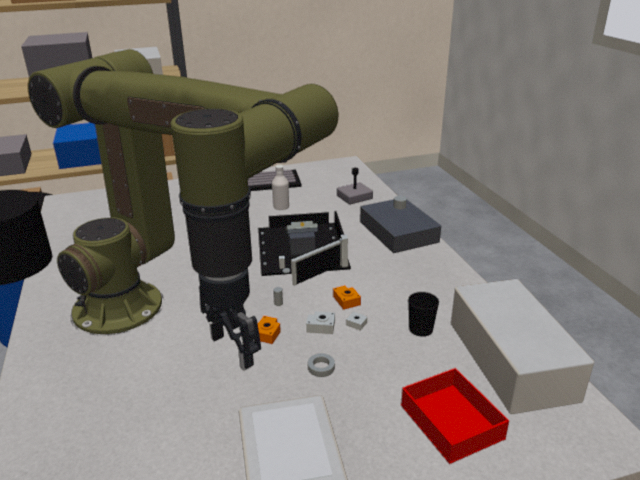

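The top view shows the block at about (408,263), with orange decoys at (370,224) and (407,319). The spare is at (412,229), the nest at (245,240), the door runs from (305,203) to (335,272), and the pin is at (356,297). I'll zoom in on the block and the nest.

```bash
cat > h.py <<'E'
from bench import *
import cv2,numpy as np
np.set_printoptions(precision=4,suppress=True)
def ray(n,p):
    c=camera_info(n);E=c["extrinsics"]
    d=E[:3,:3]@np.linalg.solve(c["mtx"],[p[0],p[1],1.]);return E[:3,3],d
def onz(n,p,z):
    o,d=ray(n,p);return o+d*(z-o[2])/d[2]
def proj(n,P):
    c=camera_info(n);E=c["extrinsics"];q=c["mtx"]@(E[:3,:3].T@(np.asarray(P,float)-E[:3,3]));return q[:2]/q[2]
def tri(a,b):
    o1,d1=ray("top",a);o2,d2=ray("side",b)
    s=np.linalg.lstsq(np.c_[d1,-d2],o2-o1,rcond=None)[0];p,q=o1+s[0]*d1,o2+s[1]*d2
    return (p+q)/2,np.linalg.norm(p-q)
def crop(img,x0,y0,x1,y1,k):
    c=cv2.resize(img[y0:y1,x0:x1],None,fx=k,fy=k,interpolation=cv2.INTER_CUBIC)
    c=np.clip(c.astype(float)*1.5,0,255).astype(np.uint8)
    for x in range((x0+9)//10*10,x1,10): cv2.putText(c,str(x),((x-x0)*k,8),0,.3,(0,255,255),1);cv2.line(c,((x-x0)*k,10),((x-x0)*k,14),(0,255,255),1)
    for y in range((y0+9)//10*10,y1,10): cv2.putText(c,str(y),(0,(y-y0)*k+3),0,.3,(0,255,255),1)
    return c
E
python3 - <<'E'
from h import *
t=cv2.imread("pics/top0.png");s=cv2.imread("pics/side0.png")
a=crop(t,215,215,275,265,6.0.__int__()) ; b=crop(t,390,240,430,290,6)
c=crop(s,280,210,330,260,6); d=crop(s,300,300,350,340,6)
W=np.zeros((600,700,3),np.uint8)
for im,x,y in((a,0,0),(b,370,0),(c,0,300),(d,370,300)):
    h,w=im.shape[:2];h=min(h,600-y);w=min(w,700-x);W[y:y+h,x:x+w]=im[:h,:w]
cv2.imwrite("pics/z1.png",W)
E
```

```text
(no output)
```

View pics/z1.png

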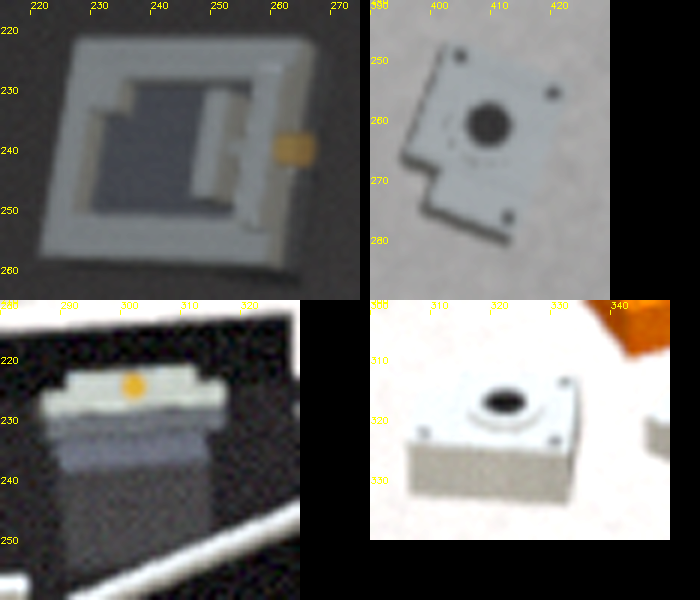

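The block's notch points lower-left in the top view, near (398,270), so block x is image-up and slightly right. In the nest, the key is at (234,231), the jaw face edge runs (249,230)–(247,247), and the low-end outer corners are (227.5,222) and (221.5,258). Next I'll fit the poses.

```bash
cat > nest.py <<'E'
from h import *
from scipy.optimize import least_squares
from scipy.spatial.transform import Rotation as R
def Rs(yaw): return R.from_euler('z',yaw).as_matrix()@R.from_euler('y',-np.pi/6).as_matrix()
obs=[("top",(-44,42,10),(227.5,221.8)),("top",(-44,-42,10),(221.6,257.8)),("top",(-32,-26.2,10),(227.4,250.2)),("top",(-32,14.2,10),(230.2,233.7)),
("top",(-20,14.2,10),(237,233.8)),("top",(-20,26.2,10),(237.1,228.6)),("top",(28,20,18),(249.3,230)),("top",(28,-20,18),(246.8,247.5)),
("top",(None,42,10),(267.5,222)),("top",(None,-42,10),(262.5,259)),("side",(None,42,10),(317,224.5)),("side",(None,-42,10),(287,226.5))]
def f(q):
    r=[]
    for n,p,u in obs:
        p=np.array([q[4]*1000 if p[0] is None else p[0],p[1],p[2]])/1000
        r+=list(proj(n,q[:3]+Rs(q[3])@p)-u)
    return np.array(r)
if __name__=="__main__":
    s=least_squares(f,[.5,.15,.06,-1.6,.05],loss='soft_l1');print("seat",s.x);print(f(s.x).reshape(-1,2))
    print("end tri",tri((267.5,222),(317,224.5)),tri((262.5,259),(287,226.5)))
    t=cv2.imread("pics/top0.png")
    for nm,p in dict(A=(401.3,247.7),N1=(395.6,265.3),N2=(398.7,273.8),C=(413.3,279),disc=(408.5,260.7)).items(): print(nm,onz("top",p,.027 if nm!="disc" else .03))
    for nm,p in dict(l=(306.7,323.5),r=(332.5,325),br=(334,312)).items(): print("side",nm,onz("side",p,.027))
    print("disc tri",tri((408.5,260.7),(322,316.8)))
    h=[onz("top",p,.085) for p in((305,203),(335,272))];print("door",h,tri((335,272),(294,270)))
E
python3 nest.py
```

```text
seat [ 0.5263  0.1345  0.0628 -1.7478  0.067 ]
[[ 0.6551 -0.041 ]
 [ 0.4238 -0.2395]
 [-0.0495  0.6756]
 [ 0.0936 -0.1497]
 [-2.5176 -0.2125]
 [-1.7532 -0.1433]
 [ 0.6359  0.2719]
 [ 0.2582  0.371 ]
 [ 0.455  -0.3905]
 [-0.4444 -0.0437]
 [-0.088  -0.0247]
 [ 0.0962  0.066 ]]
end tri (array([0.5582, 0.0758, 0.1042]), np.float64(0.0011972453237912109)) (array([0.4752, 0.0886, 0.1057]), np.float64(0.00022557305937929346))
A [ 0.5037 -0.2252  0.027 ]
N1 [ 0.4633 -0.2094  0.027 ]
N2 [ 0.4434 -0.2152  0.027 ]
C [ 0.4301 -0.2476  0.027 ]
disc [ 0.4723 -0.2392  0.03  ]
side l [ 0.4305 -0.2522  0.027 ]
side r [ 0.4862 -0.2763  0.027 ]
side br [ 0.5059 -0.2293  0.027 ]
disc tri (array([ 0.4725, -0.2395,  0.0277]), np.float64(0.00039398777551384834))
door [array([ 0.6028, -0.0078,  0.085 ]), array([ 0.444 , -0.0677,  0.085 ])] (array([ 0.4493, -0.0689,  0.0614]), np.float64(0.00303656328684201))
```

```bash
python3 - <<'E'
import nest
from h import *
from scipy.optimize import least_squares
o=nest.obs; o[4]=("top",(-20,14.2,0),o[4][2]);o[5]=("top",(-20,26.2,0),o[5][2])
s=least_squares(nest.f,[.5,.15,.06,-1.6,.05],loss='soft_l1');print("seat",s.x);print(nest.f(s.x).reshape(-1,2))
st=state();p=st["ee_pos"];y=nest.R.from_euler('xyz',st["eef_rot"]).as_matrix()[:,1];print(y)
im=cv2.imread("pics/side0.png");k=6;c=crop(im,195,290,285,385,k)
for dz,col in((.060,(0,0,255)),(.073,(0,255,0))):
    for sg in(-1,1):
        u=proj("side",p+sg*y*.0427-[0,0,dz]);print(dz,u);cv2.circle(c,tuple(int(v) for v in (u-[195,290])*k),3,col,-1)
cv2.imwrite("pics/z2.png",c)
E
```

```text
seat [ 0.5268  0.1353  0.0624 -1.7459  0.068 ]
[[ 0.2486 -0.1874]
 [ 0.0853 -0.3907]
 [-0.4025  0.5159]
 [-0.2923 -0.3069]
 [-0.2518  0.7457]
 [ 0.4933  0.8444]
 [ 0.234   0.0705]
 [-0.1103  0.1665]
 [ 0.4033 -0.6267]
 [-0.4228 -0.2731]
 [ 0.0765 -0.096 ]
 [ 0.269   0.0211]]
[-0.3633  0.9317  0.0016]
0.06 [246.1547 365.6418]
0.06 [218.9034 338.9575]
0.073 [246.7429 371.8866]
0.073 [219.6305 344.9971]
```

View pics/z2.png

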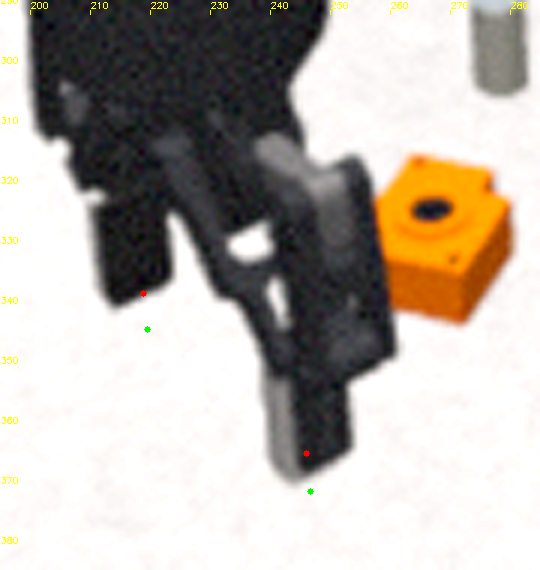

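The red dots (60 mm) match the fingertips at about (246,366) and (218,339), so the open tips stand 60 mm ahead of the TCP. At a 50 mm opening that works out to roughly 70 mm.

drive_tool([
  [[-35,20.8,0,0,85],[-35,20.8,0,0,85],[-35,20.8,0,0,85],[-35,20.8,0,0,85],[-35,20.8,0,0,85],[-35,20.8,0,0,85],[-35,20.8,0,0,85],[-35,20.8,0,0,85],[-35,20.8,0,0,85],[-35,20.8,0,0,85]],
], force=25)

```text
clock: 0.93
ee_pos: [0.4692, -0.2361, 0.3038]
eef_rot: [3.141, 0.0, -2.77]
force: [0.9, -1.3, -0.6]
width: 0.0852
grasp_force: 0.0
```

drive_tool([
  [[0,0,0,-0.125,70],[0,0,0,-0.125,70],[0,0,0,-0.125,70],[0,0,0,-0.125,70],[0,0,0,-0.125,70],[0,0,0,-0.125,70],[0,0,0,-0.125,70],[0,0,0,-0.125,70],[0,0,0,-0.125,70],[0,0,0,-0.125,70]],
])

```text
clock: 1.77
ee_pos: [0.4684, -0.2379, 0.3034]
eef_rot: [3.141, 0.0, -1.514]
force: [-0.2, 1.0, 0.3]
width: 0.0701
grasp_force: 0.0
```

drive_tool([
  [[0,0,0,-0.125,70],[0,0,0,-0.125,70],[0,0,0,-0.125,70],[0,0,20,-0.125,70],[0,0,30,-0.125,70],[0,0,30,-0.125,70],[0,0,30,-0.125,70],[0,0,30,-0.125,70],[0,0,20,-0.125,70],[0,0,0,0,70]],
])

```text
clock: 2.6
ee_pos: [0.466, -0.2372, 0.1381]
eef_rot: [3.141, 0.009, -0.391]
force: [-0.9, -0.2, -0.7]
width: 0.0697
grasp_force: 0.0
```

drive_tool([
  [[0,0,15,0,66],[0,0,15,0,64],[0,0,15,0,64],[0,0,6,0,64],[0,0,0,0,64],[0,0,0,0,64]],
])

```text
clock: 3.1
ee_pos: [0.4689, -0.2382, 0.0941]
eef_rot: [3.141, -0.001, -0.396]
force: [-0.0, -0.2, 0.7]
width: 0.0641
grasp_force: 0.0
```

```bash
python3 - <<'E'
from h import *
s=read_camera("side")[...,::-1];cv2.imwrite("pics/s1.png",s);cv2.imwrite("pics/z3.png",crop(s,280,265,360,345,7));print(state()["ee_pos"],state()["eef_rot"])
E
```

```text
[ 0.4692 -0.2383  0.0945] [ 3.1415 -0.0018 -0.3958]
```

View pics/z3.png

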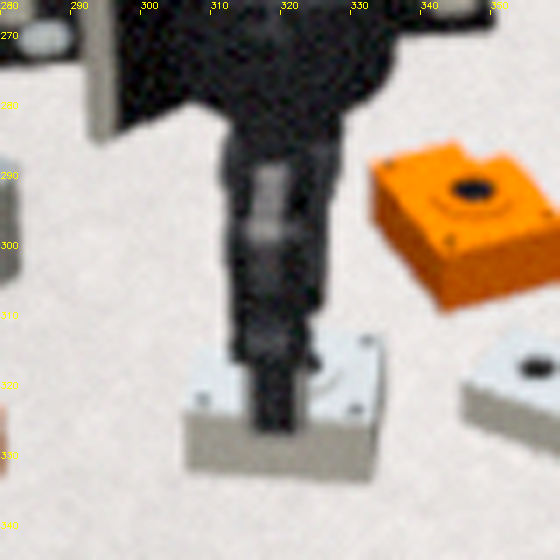

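The finger (col 318.5) is centred on the block's near face (306–332.5). I'll lower the tool and grip.

drive_tool([
  [[0,0,8.5,0,62],[0,0,0,0,55],[0,0,0,0,45],[0,0,0,0,45],[0,0,0,0,45],[0,0,0,0,45]],
], force=25)

```text
clock: 3.65
ee_pos: [0.4683, -0.238, 0.0842]
eef_rot: [-3.141, 0.001, -0.395]
force: [-0.1, -0.4, -2.0]
width: 0.0492
grasp_force: 27.1
```

drive_tool([
  [[0,0,-10,0,45],[0,0,-20,0,45],[0,0,-30,0,45],[0,0,-30,0,45],[0,0,-30,0,45],[0,0,-30,0,45],[0,0,-10,0,45],[0,0,0,0,45]],
])

```text
clock: 4.32
ee_pos: [0.4694, -0.2385, 0.2486]
eef_rot: [-3.141, -0.006, -0.395]
force: [0.4, 0.1, -0.8]
width: 0.0495
grasp_force: 27.1
```

```bash
python3 - <<'E'
from nest import *
q=np.array([.5268,.1353,.0624]);Q=Rs(-1.746)
for p in((48,20,18),(60,20,18),(48,-20,18),(60,-20,18),(68,42,10),(68,-42,10)): 
    w=q+Q@(np.array(p)/1e3);print(p,w,proj("top",w),proj("side",w))
k,e=tri((264,239.7),(302,224.3));print("knob",k,e,Q.T@(k-q)*1e3)
for u in((286,226),(291,222),(311,222),(315,225)):print(u)
print("hinge/door check",q)
E
```

```text
(48, 20, 18) [0.5408 0.0997 0.102 ] [256.8901 230.0952] [308.4552 222.4408]
(60, 20, 18) [0.539  0.0895 0.108 ] [261.3488 230.1093] [308.8289 222.2414]
(48, -20, 18) [0.5014 0.1067 0.102 ] [254.0649 247.8276] [294.4315 223.4305]
(60, -20, 18) [0.4996 0.0965 0.108 ] [258.5369 247.9245] [294.7035 223.2379]
(68, 42, 10) [0.5588 0.0749 0.1051] [267.9134 221.3767] [317.073  224.3975]
(68, -42, 10) [0.476  0.0896 0.1051] [262.0824 258.7308] [287.2644 226.5129]
knob [0.5175 0.0842 0.1077] 8.680528035616459e-06 [67.6016 -0.3007 13.2779]
(286, 226)
(291, 222)
(311, 222)
(315, 225)
hinge/door check [0.5268 0.1353 0.0624]
```

drive_tool([
  [[-4,-16,0,0,45],[-8,-32,0,0,45],[-9,-36,0,0,45],[-9.3,-37.5,0,0,45],[-10,-40,0,0,45],[-10,-40,0,0,45],[-10,-40,0,0,45],[-10,-40,0,0,45],[-10,-40,0,0,45],[-7.7,-31,0,0,45]],
])

```text
clock: 5.15
ee_pos: [0.5221, 0.124, 0.2422]
eef_rot: [3.14, 0.002, -0.393]
force: [0.9, -1.2, -2.3]
width: 0.0492
grasp_force: 27.1
```

drive_tool([
  [[0,0,0,0.06,45],[0,0,0,0.12,45],[0,0,0,0.125,45],[0,0,0,0.125,45],[0,0,0,0.125,45],[0,0,0,0.125,45],[0,0,0,0.125,45],[0,0,0,0.125,45],[0,0,0,0.125,45],[0,0,0,0.125,45]],
])

```text
clock: 5.98
ee_pos: [0.5222, 0.1211, 0.2421]
eef_rot: [3.138, -0.001, -1.581]
force: [0.3, -0.1, -1.7]
width: 0.0495
grasp_force: 27.1
```

drive_tool([
  [[0,0,0,0.121,45],[0,0,0,0.05,45],[0,0,0,0,45],[0,0,0,0,45]],
])

```text
clock: 6.32
ee_pos: [0.5224, 0.1211, 0.2428]
eef_rot: [3.139, -0.001, -1.744]
force: [-0.1, 0.6, -1.8]
width: 0.0496
grasp_force: 27.1
```

```bash
python3 - <<'E'
from h import *
for n in("side","top"):
    i=read_camera(n)[...,::-1];cv2.imwrite(f"pics/{n}2.png",i)
s=state();print(s["ee_pos"],s["eef_rot"],s["qpos"])
a=crop(cv2.imread("pics/side2.png"),270,170,350,250,4)
b=crop(cv2.imread("pics/top2.png"),200,190,290,270,5)
W=np.zeros((400,780,3),np.uint8);W[:320,:320]=a;W[:400,325:775]=b;cv2.imwrite("pics/z4.png",W)
E
```

```text
[0.5226 0.1211 0.2435] [ 3.1403 -0.0007 -1.7442] [ 0.6025 -0.1274 -0.1869 -0.0004 -1.5126 -0.7759]
```

View pics/z4.png

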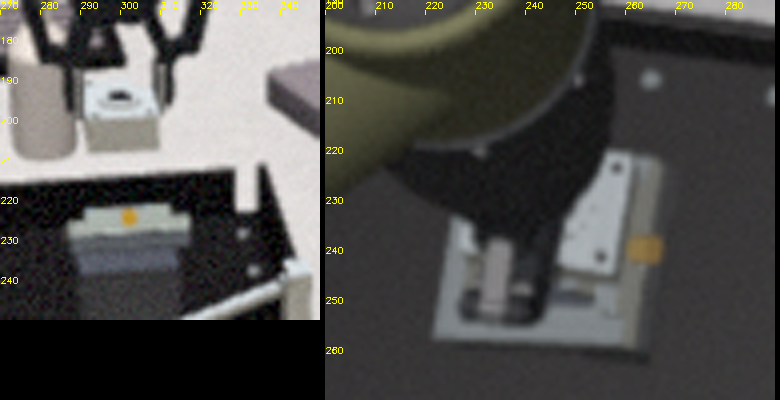

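```bash
python3 - <<'E'
from h import *
def edges(img,row,c0,c1):
    p=img[row-1:row+2].mean((0,2))[c0:c1]; g=np.gradient(p);out=[]
    for i in range(1,len(g)-1):
        if abs(g[i])>6 and abs(g[i])>=abs(g[i-1]) and abs(g[i])>abs(g[i+1]):
            d=(abs(g[i-1])-abs(g[i+1]))/(2*(abs(g[i-1])-2*abs(g[i])+abs(g[i+1])));out.append((round(c0+i+d,2),round(g[i],0)))
    return out
s=cv2.imread("pics/side2.png").astype(float);s0=cv2.imread("pics/side0.png").astype(float)
for r in(201,203,205):print("blk",r,edges(s,r,284,315))
for r in(221,222,223,224,225,226,227,228):print("nest",r,edges(s0,r,280,325))
p=np.array([.5226,.1211,.2435]);yw=-1.7442;x=np.array([np.cos(yw),np.sin(yw),0]);y=np.array([-x[1],x[0],0])
for z in(.2435-.0845+.027,.2435-.0845):
  for sg in(1,-1):print("pred",proj("side",[*(p+x*.032+sg*y*.025)[:2],z]), proj("top",[*(p+x*.032+sg*y*.025)[:2],z]))
t=cv2.imread("pics/top2.png").astype(float)
tt=t.transpose(1,0,2)
for c in(253,255,257):print("top col",c,edges(tt,c,212,262))
t0=cv2.imread("pics/top0.png").astype(float).transpose(1,0,2)
for c in(236,240,244):print("top0 nest col",c,edges(t0,c,212,268))
E
```

```text
blk 201 [(np.float64(288.45), np.float64(18.0)), (np.float64(309.13), np.float64(23.0))]
blk 203 [(np.float64(288.84), np.float64(26.0)), (np.float64(290.98), np.float64(-24.0)), (np.float64(309.18), np.float64(22.0))]
blk 205 [(np.float64(288.79), np.float64(30.0)), (np.float64(291.17), np.float64(-24.0)), (np.float64(309.4), np.float64(22.0))]
nest 221 [(np.float64(290.78), np.float64(20.0)), (np.float64(302.58), np.float64(8.0)), (np.float64(305.42), np.float64(7.0)), (np.float64(312.13), np.float64(-35.0))]
nest 222 [(np.float64(290.65), np.float64(35.0)), (np.float64(300.17), np.float64(-7.0)), (np.float64(302.99), np.float64(12.0)), (np.float64(304.86), np.float64(7.0)), (np.float64(312.2), np.float64(-40.0)), (np.float64(317.05), np.float64(-13.0))]
nest 223 [(np.float64(290.62), np.float64(46.0)), (np.float64(300.07), np.float64(-12.0)), (np.float64(303.33), np.float64(13.0)), (np.float64(312.18), np.float64(-28.0)), (np.float64(316.94), np.float64(-30.0))]
nest 224 [(np.float64(286.85), np.float64(15.0)), (np.float64(290.59), np.float64(36.0)), (np.float64(300.14), np.float6
[... 1597 characters left out ...]
p.float64(244.01), np.float64(-17.0)), (np.float64(246.59), np.float64(11.0)), (np.float64(258.65), np.float64(-24.0))]
top0 nest col 236 [(np.float64(220.84), np.float64(21.0)), (np.float64(227.28), np.float64(-8.0)), (np.float64(233.21), np.float64(-6.0)), (np.float64(250.24), np.float64(14.0)), (np.float64(257.73), np.float64(-22.0))]
top0 nest col 240 [(np.float64(220.86), np.float64(21.0)), (np.float64(227.69), np.float64(-15.0)), (np.float64(250.32), np.float64(14.0)), (np.float64(257.77), np.float64(-22.0))]
top0 nest col 244 [(np.float64(220.85), np.float64(21.0)), (np.float64(227.7), np.float64(-16.0)), (np.float64(250.63), np.float64(14.0)), (np.float64(257.96), np.float64(-22.0))]
```

Side view: the block is held at cols 291–309, row 203. The nest is below it (outer edges at cols 286.6–317), with the orange knob at (302,224). Measured against the known block pose, the seat needs a shift of about +1 mm in X. Next I'll tilt the block in the grip by pressing its upper end on the housing top, which is parallel to the pocket floor.

drive_tool([
  [[0,-2.6,5,0,45],[0,0,15,0,45],[0,0,15,0,45],[0,0,10,0,45],[0,0,3,0,45],[0,0,0,0,45],[0,0,0,0,45]],
], force=22)

```text
clock: 7.0
ee_pos: [0.5256, 0.1207, 0.1966]
eef_rot: [-3.141, 0.0, -1.745]
force: [0.5, -0.9, -1.8]
width: 0.0495
grasp_force: 25.2
```

drive_tool([
  [[0,0,2,0,45],[0,0,2,0,45],[0,0,2,0,45],[0,0,1,0,45],[0,0,0,0,45]],
])

```text
clock: 7.42
ee_pos: [0.5261, 0.1221, 0.1925]
eef_rot: [-3.138, 0.004, -1.745]
force: [-5.2, 5.2, 8.9]
width: 0.0496
grasp_force: 27.2
```

drive_tool([
  [[0,0,2,0,45],[0,0,2,0,45],[0,0,2,0,45],[0,0,1,0,45],[0,0,0,0,45]],
])

```text
clock: 7.83
ee_pos: [0.5263, 0.1234, 0.186]
eef_rot: [-3.137, 0.007, -1.744]
force: [-6.3, 11.0, 11.3]
width: 0.049
grasp_force: 29.6
```

drive_tool([
  [[0,0,2,0,45],[0,0,2,0,45],[0,0,2,0,45],[0,0,1,0,45],[0,0,0,0,45]],
])

```text
clock: 8.25
ee_pos: [0.5263, 0.1238, 0.1793]
eef_rot: [-3.137, 0.008, -1.744]
force: [-6.4, 13.1, 12.2]
width: 0.0492
grasp_force: 32.7
```

```bash
python3 - <<'E'
from h import *
for n in("side","top"):
    i=read_camera(n)[...,::-1];cv2.imwrite(f"pics/{n}3.png",i)
s=state();print(s["ee_pos"],s["eef_rot"],s["force"],s["wrist_torque"])
a=crop(cv2.imread("pics/side3.png"),270,180,335,240,6)
b=crop(cv2.imread("pics/top3.png"),210,205,280,265,5)
W=np.zeros((370,780,3),np.uint8);W[:360,:390]=a;W[:300,395:745]=b;cv2.imwrite("pics/z5.png",W)
E
```

```text
[0.5263 0.1238 0.1793] [-3.1372  0.0076 -1.7436] [-7.4851 12.3012 12.5582] [ 3.9255  2.6175 -0.2273]
```

View pics/z5.png

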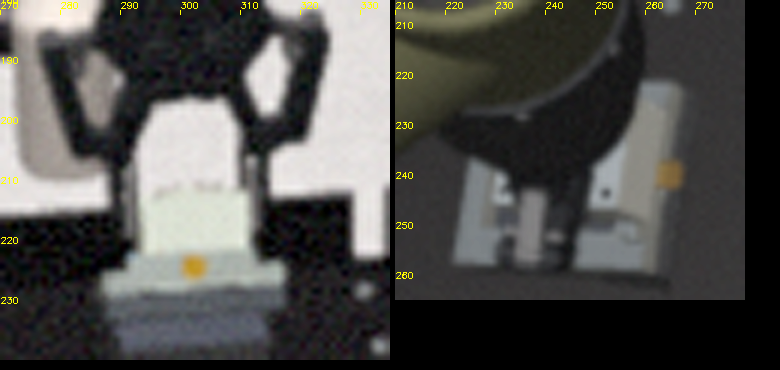

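The end face now shows brightly (side cols 291–310, rows 212–221) and the top face is edge-on, so the block is pivoting. I'll push slightly more.

drive_tool([
  [[0,0,1,0,45],[0,0,1,0,45],[0,0,0,0,45]],
])

```text
clock: 8.6
ee_pos: [0.5263, 0.1239, 0.1775]
eef_rot: [-3.137, 0.008, -1.744]
force: [-8.5, 14.1, 13.3]
width: 0.0495
grasp_force: 33.9
```

drive_tool([
  [[0,0,1,0,45],[0,0,1,0,45],[0,0,0,0,45]],
])

```text
clock: 8.85
ee_pos: [0.5263, 0.124, 0.1772]
eef_rot: [-3.136, 0.008, -1.743]
force: [-13.0, 13.1, 23.2]
width: 0.0493
grasp_force: 34.9
```

Flush on the housing: the force jumped and the pivot height is 38.5 mm, against 38.7 expected. Now I'll lift off and move above the pocket, over the low side.

drive_tool([
  [[-2,0,-8,0,45],[-4,0,-8,0,45],[-5,0,-6,0,45],[-10,0,0,0,45],[-12,0,6,0,45],[-9.6,0,10,0,45],[0,0,5,0,45],[0,0,3,0,45],[0,0,0,0,45],[0,0,0,0,45]],
])

```text
clock: 9.68
ee_pos: [0.5327, 0.1624, 0.1688]
eef_rot: [3.141, -0.001, -1.746]
force: [0.2, -0.4, -0.6]
width: 0.0497
grasp_force: 31.8
```

```bash
python3 - <<'E'
from h import *
for n in("side","top"):
    i=read_camera(n)[...,::-1];cv2.imwrite(f"pics/{n}4.png",i)
s=state();print(s["ee_pos"],s["eef_rot"],s["force"],s["wrist_torque"])
a=crop(cv2.imread("pics/side4.png"),270,180,335,240,6)
b=crop(cv2.imread("pics/top4.png"),200,205,270,265,5)
W=np.zeros((370,780,3),np.uint8);W[:360,:390]=a;W[:300,395:745]=b;cv2.imwrite("pics/z6.png",W)
E
```

```text
[0.533  0.1625 0.1697] [-3.1411  0.0002 -1.7461] [-0.5002 -0.9684 -2.4507] [ 0.0187 -0.0407  0.0115]
```

View pics/z6.png

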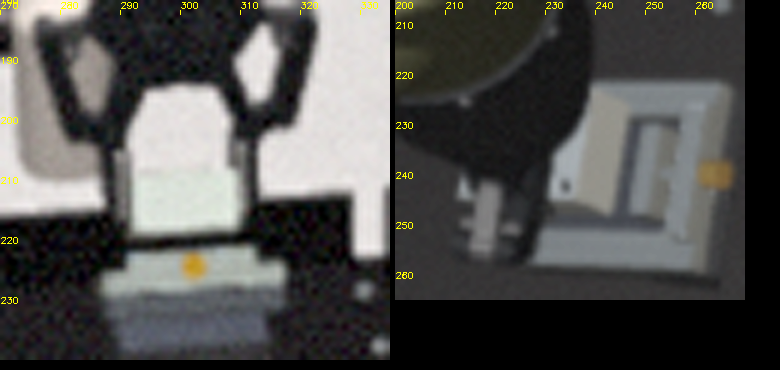

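```bash
python3 - <<'E'
from nest import *
def edges(img,row,c0,c1,th=6):
    p=img[row-1:row+2].mean((0,2))[c0:c1]; g=np.abs(np.gradient(p));out=[]
    for i in range(1,len(g)-1):
        if g[i]>th and g[i]>=g[i-1] and g[i]>g[i+1]:
            out.append(round(float(c0+i+(g[i-1]-g[i+1])/(2*(g[i-1]-2*g[i]+g[i+1]))),2))
    return out
s=cv2.imread("pics/side4.png").astype(float);t=cv2.imread("pics/top4.png").astype(float).transpose(1,0,2)
for r in(211,213,215,217):print("side",r,edges(s,r,284,318))
for c in(238,240,242,243,244,248):print("top",c,edges(t,c,214,264,4))
q=np.array([.5278,.1353,.0624]);Q=Rs(-1.746)
T=np.array([.533,.1625,.1697-.0638]);g=Q.T@(T-q)*1e3;print("pivot seat",g)
for z in(-20.7,6.3):
  for y in(25,-25):
    w=T+Q@np.array([32,y,z])/1e3;print("blk",z,y,proj("side",w),proj("top",w))
for p in((-44,42,10),(40,42,10),(-44,-42,10),(40,-42,10),(-32,-26.2,10),(20,-26.2,10),(-10,26.2,10),(20,26.2,10),(68,42,10),(68,-42,10)):
    w=q+Q@np.array(p)/1e3;print(p,proj("side",w),proj("top",w))
t0=cv2.imread("pics/top0.png").astype(float).transpose(1,0,2)
for c in(232,236,240,244,248,252,256):print("top0",c,edges(t0,c,212,268,4))
E
```

```text
side 211 [286.55, 289.1, 291.73, 309.9, 312.87]
side 213 [286.85, 288.95, 291.73, 310.32, 313.02]
side 215 [286.85, 289.1, 291.72, 310.0]
side 217 [291.39, 309.46]
top 238 [221.29, 225.19, 227.82, 245.64, 250.33, 257.7]
top 240 [221.05, 246.59, 250.37, 257.81]
top 242 [220.9, 247.13, 250.58, 257.95]
top 243 [220.87, 247.17, 250.64, 257.97]
top 244 [220.87, 247.03, 250.63, 257.99]
top 248 [220.86, 227.68, 247.21, 250.76, 258.2]
pivot seat [-2.2302  0.3792 51.5171]
blk -20.7 25 [309.7622 218.1069] [247.172  225.7377]
blk -20.7 -25 [292.4272 219.3191] [243.5634 247.9038]
blk 6.3 25 [309.0668 208.7399] [239.8426 222.4051]
blk 6.3 -25 [291.7339 209.9271] [236.117 244.926]
(-44, 42, 10) [313.5638 225.9707] [227.7598 221.186 ]
(40, 42, 10) [316.4022 224.7713] [257.5463 220.9989]
(-44, -42, 10) [285.6586 227.9566] [221.6926 256.973 ]
(40, -42, 10) [287.0977 226.8524] [251.6509 257.9402]
(-32, -26.2, 10) [291.1588 227.4281] [227.005 250.28 ]
(20, -26.2, 10) [292.2085 226.7369] [245.4719 250.7403]
(-10, 26.2, 10) [309.3457 225.8786] [238.4735 227.8629]
(20, 26.2, 10) [310.2732 225.4534] [249.1769 227.8721]
(68, 42, 10) [317.4129 224.3442] [267.9023 220.9338]
(68, -42, 10) [287.6103 226.459 ] [262.0721 258.2767]
top0 232 [220.86, 232.81, 250.25, 257.56]
top0 236 [220.84, 227.28, 233.21, 250.24, 257.73]
top0 240 [220.86, 227.69, 250.32, 257.77]
top0 244 [220.85, 227.7, 250.63, 257.96]
top0 248 [220.83, 227.66, 229.96, 247.2, 250.69, 258.15]
top0 252 [220.85, 227.33, 229.91, 247.82, 250.75, 258.33, 260.77]
top0 256 [220.84, 227.61, 230.45, 251.65, 253.77, 258.62, 261.83]
```

The block sits at about 30° tilt over the pocket. Its end face is at top cols 238–246 with its near edge matching the prediction, and the cross-slope offset is about 0.3 mm. Next I'll descend to just above the low wall, below the jaw's top edge.

drive_tool([
  [[2,0.2,5,0,45],[2,0,6,0,45],[1.5,0,4,0,45],[0.7,0,2,0,45],[0,0,1,0,45],[0,0,0,0,45],[0,0,0,0,45]],
])

```text
clock: 10.37
ee_pos: [0.5316, 0.1566, 0.1515]
eef_rot: [-3.141, 0.0, -1.746]
force: [-0.3, -0.6, -2.7]
width: 0.0496
grasp_force: 31.9
```

drive_tool([
  [[1.7,0,-1,0,45],[1.7,0,-1,0,45],[1.7,0,-1,0,45],[1.7,0,-1,0,45],[1.9,0,-1,0,45],[0,0,0,0,45],[0,0,0,0,45]],
])

```text
clock: 10.95
ee_pos: [0.5301, 0.1484, 0.1565]
eef_rot: [-3.141, 0.001, -1.746]
force: [2.5, 5.0, -4.1]
width: 0.0494
grasp_force: 31.6
```

The jaw is pushed back (about 5 N down-slope). Next I'll insert along the floor normal.

drive_tool([
  [[0.7,0,1.3,0,45],[0.8,0,1.4,0,45],[0.8,0,1.4,0,45],[0.7,0,1.3,0,45],[0.5,0,0.9,0,45],[0,0,0,0,45]],
])

```text
clock: 11.45
ee_pos: [0.5297, 0.1454, 0.1508]
eef_rot: [-3.14, 0.002, -1.745]
force: [0.4, 6.1, -1.9]
width: 0.0496
grasp_force: 31.9
```

drive_tool([
  [[0.5,0,0.9,0,45],[0.5,0,0.9,0,45],[0.5,0,0.9,0,45],[0.5,0,0.9,0,45],[0,0,0,0,45]],
])

```text
clock: 11.87
ee_pos: [0.5295, 0.1441, 0.1486]
eef_rot: [-3.14, 0.003, -1.745]
force: [-3.2, 9.0, 4.4]
width: 0.0492
grasp_force: 35.3
```

drive_tool([
  [[0.5,0,0.9,0,45],[0.5,0,0.9,0,45],[0.5,0,0.9,0,45],[0,0,0,0,45]],
])

```text
clock: 12.2
ee_pos: [0.5294, 0.1439, 0.1484]
eef_rot: [-3.138, 0.006, -1.744]
force: [-11.0, 13.7, 15.1]
width: 0.0496
grasp_force: 39.6
```

```bash
python3 - <<'E'
from h import *
for n in("side","top"):
    i=read_camera(n)[...,::-1];cv2.imwrite(f"pics/{n}5.png",i)
s=state();print(s["ee_pos"],s["eef_rot"],s["force"],s["wrist_torque"])
a=crop(cv2.imread("pics/side5.png"),270,185,335,240,6)
b=crop(cv2.imread("pics/top5.png"),205,210,270,265,6)
W=np.zeros((340,790,3),np.uint8);W[:330,:390]=a;W[:330,395:785]=b;cv2.imwrite("pics/z7.png",W)
E
```

```text
[0.5294 0.1439 0.1484] [-3.1381  0.006  -1.7436] [-10.3649  13.0026  16.3834] [ 4.2279  3.7852 -0.1108]
```

View pics/z7.png

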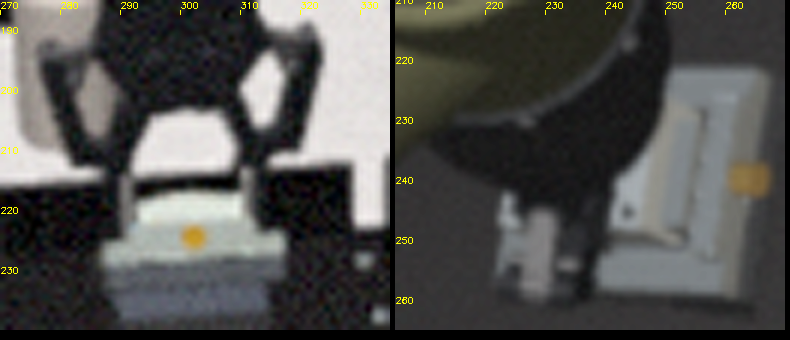

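The tool is stopped hard about 3 mm above home. That matches the fingertips resting on the side-wall tops, with the block's lower 7 mm already in the pocket. I'll back off slightly, release, and press the block down from above with closed fingers.

drive_tool([
  [[-0.5,0,-1.8,0,45],[-0.5,0,-1.8,0,45],[0,0,0,0,55],[0,0,0,0,62],[0,0,0,0,62],[0,0,0,0,62]],
])

```text
clock: 12.8
ee_pos: [0.5292, 0.1415, 0.1479]
eef_rot: [-3.141, -0.001, -1.746]
force: [-0.3, -0.4, 1.3]
width: 0.0621
grasp_force: 0.7
```

drive_tool([
  [[0,0,-8,0,62],[0,0,-16,0,62],[0,0,-20,0,40],[0,0,-10,0,20],[0,0,0,0,0],[0,0,0,0,0],[0,0,0,0,0]],
])

```text
clock: 13.38
ee_pos: [0.5286, 0.142, 0.2002]
eef_rot: [3.14, -0.001, -1.746]
force: [-0.7, 0.1, 0.4]
width: 0.0012
grasp_force: 0.0
```

```bash
python3 - <<'E'
from h import *
for n in("side","top"):
    i=read_camera(n)[...,::-1];cv2.imwrite(f"pics/{n}6.png",i)
s=state();print(s["ee_pos"],s["eef_rot"],s["force"],s["width"])
a=crop(cv2.imread("pics/side6.png"),270,185,335,240,6)
b=crop(cv2.imread("pics/top6.png"),205,210,270,265,6)
W=np.zeros((340,790,3),np.uint8);W[:330,:390]=a;W[:330,395:785]=b;cv2.imwrite("pics/z8.png",W)
E
```

```text
[0.5286 0.1419 0.2001] [ 3.1398 -0.0012 -1.7459] [ 0.0842 -0.6883 -0.1453] 6.755221984438009e-05
```

View pics/z8.png

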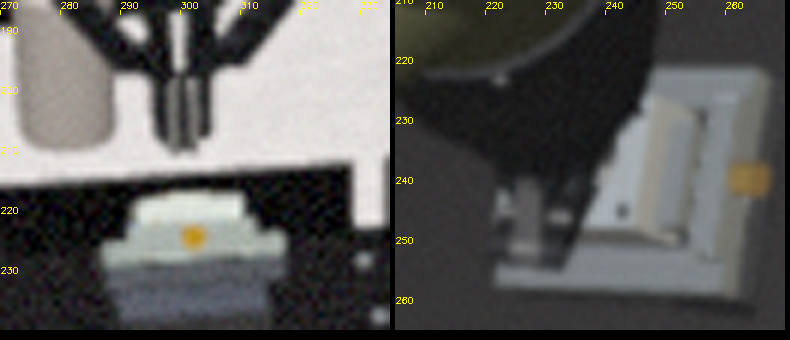

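The block is in the pocket, with its end-face top edge at about col 245 in the top view. Now I'll press it down.

drive_tool([
  [[-5.3,0,6,0,0],[-5.3,-0.4,10,0,0],[0,0,8,0,0],[0,0,2,0,0],[0,0,0,0,0]],
])

```text
clock: 13.9
ee_pos: [0.5308, 0.1525, 0.174]
eef_rot: [3.14, -0.001, -1.745]
force: [0.0, -0.9, -0.2]
width: 0.0001
grasp_force: 0.0
```

drive_tool([
  [[0,0,2,0,0],[0,0,2,0,0],[0,0,2,0,0],[0,0,2,0,0],[0,0,0,0,0]],
])

```text
clock: 14.32
ee_pos: [0.5324, 0.1526, 0.1713]
eef_rot: [-3.137, 0.002, -1.745]
force: [-3.3, -0.8, 12.6]
width: -0.0
grasp_force: 5.4
```

drive_tool([
  [[0,0,1.5,0,0],[0,0,1.5,0,0],[0,0,0,0,0]],
])

```text
clock: 14.57
ee_pos: [0.5329, 0.1526, 0.1702]
eef_rot: [-3.135, 0.003, -1.745]
force: [-6.3, -0.6, 20.0]
width: 0.0003
grasp_force: 8.1
```

```bash
python3 - <<'E'
from nest import *
exec(open("nest.py").read().split("obs=")[0])
t=read_camera("top")[...,::-1];cv2.imwrite("pics/top7.png",t);s=read_camera("side")[...,::-1];cv2.imwrite("pics/side7.png",s)
def edges(img,row,c0,c1,th=5):
    p=img.astype(float)[row-1:row+2].mean((0,2))[c0:c1]; g=np.gradient(p);a=np.abs(g);out=[]
    for i in range(1,len(g)-1):
        if a[i]>th and a[i]>=a[i-1] and a[i]>a[i+1]:
            out.append((round(float(c0+i+(a[i-1]-a[i+1])/(2*(a[i-1]-2*a[i]+a[i+1]))),1),round(float(g[i]))))
    return out
t0=cv2.imread("pics/top0.png")
for r in(238,240,242,244):
    print(r,"before",edges(cv2.imread("pics/top6.png"),r,236,270));print("   now",edges(t,r,236,270));print("   empty",edges(t0,r,236,270))
for c in(297,305): print("side col",c,edges(cv2.imread("pics/side6.png").transpose(1,0,2),c,208,232),edges(s.transpose(1,0,2),c,208,232))
q=np.array([.5278,.1353,.0624]);Q=Rs(-1.746)
for d in(0,3):
  for x,y,z in((32,-15,27),(32,-15,18),(32,0,27),(32,10,27)):
    w=q+Q@np.array([x,y,z+d])/1e3;print(d,(x,y,z),proj("top",w),proj("side",w))
print(state()["ee_pos"],state()["force"])
E
```

```text
238 before [(238.3, 29), (245.8, -8), (252.7, -5), (255.8, 6), (259.9, -8), (267.0, -11)]
   now [(237.7, 23), (246.5, -7), (255.9, 6), (259.9, -9), (267.0, -11)]
   empty [(247.5, 15), (259.9, -8), (267.0, -10)]
240 before [(238.2, 34), (245.4, -7), (252.2, -5), (254.9, 5), (259.8, -7), (266.9, -12)]
   now [(246.0, -8), (252.2, -5), (259.9, -7), (266.9, -12)]
   empty [(247.2, 15), (250.9, -6), (259.8, -7), (266.9, -10)]
242 before [(238.0, 35), (245.1, -7), (252.2, -6), (254.8, 9), (259.3, -6), (264.1, -8), (266.3, -8)]
   now [(245.9, -8), (252.2, -7), (254.8, 9), (259.4, -6), (264.1, -8), (266.6, -8)]
   empty [(246.9, 16), (250.9, -7), (254.7, 8), (259.4, -6), (264.1, -8), (266.3, -7)]
244 before [(241.2, -14), (251.8, -7), (254.8, 8), (258.9, -7), (263.8, -13)]
   now [(241.8, -16), (243.9, 13), (246.0, -6), (251.9, -7), (254.8, 8), (258.8, -7), (263.8, -13)]
   empty [(246.7, 16), (250.6, -6), (254.7, 8), (258.8, -7), (263.8, -13)]
side col 297 [(213.8, -54), (216.9, 56), (221.5, -11), (228.1, -30)] [(214.0, -17), (217.6, 52), (221.4, -11), (228.1, -28)]
side col 305 [(213.4, -58), (216.5, 50), (221.3, -13), (227.2, -21)] [(213.1, -21), (217.4, 47), (221.3, -15), (227.2, -23)]
0 (32, -15, 27) [246.1099 244.0503] [295.9196 220.3736]
0 (32, -15, 18) [248.5153 245.0394] [296.1512 223.508 ]
0 (32, 0, 27) [247.1892 237.3942] [301.1313 220.0081]
0 (32, 10, 27) [247.9062 232.9731] [304.6013 219.7648]
3 (32, -15, 27) [245.3021 243.7182] [295.8424 219.3289]
3 (32, -15, 18) [247.7165 244.7109] [296.074  222.4631]
3 (32, 0, 27) [246.3852 237.0504] [301.0541 218.9643]
3 (32, 10, 27) [247.1047 232.6216] [304.524  218.7215]
[0.5329 0.1526 0.1701] [-6.6847 -0.3937 20.4701]
```

I've used up my picture views, so from here on I'll measure numerically. Moving the tool clear of the nest first.

drive_tool([
  [[0,0,-15,0,0],[0,0,-30,0,0],[0,0,-30,0,0],[30,0,-20,0,0],[40,0,0,0,0],[40,0,0,0,0],[40,0,0,0,0],[40,0,0,0,0],[30,0,0,0,0],[0,0,0,0,0]],
])

```text
clock: 15.5
ee_pos: [0.4919, -0.0682, 0.2601]
eef_rot: [-3.14, -0.0, -1.75]
force: [-0.6, 0.4, -0.2]
width: -0.0002
grasp_force: 0.0
```

```bash
cat > meas.py <<'E'
from nest import *
q=np.array([.5278,.1353,.0624]);Q=Rs(-1.746)
def blobs(img,x0,y0,x1,y1,k=8):
    g=cv2.cvtColor(img[y0:y1,x0:x1],cv2.COLOR_BGR2GRAY);g=cv2.resize(g,None,fx=k,fy=k,interpolation=cv2.INTER_CUBIC)
    bh=cv2.morphologyEx(g,cv2.MORPH_BLACKHAT,cv2.getStructuringElement(cv2.MORPH_ELLIPSE,(11*k,11*k)))
    m=(bh>35).astype(np.uint8);n,_,st,c=cv2.connectedComponentsWithStats(m)
    return [((c[i]+.5)/k-.5+[x0,y0]).round(2).tolist()+[round(st[i,4]/k/k,1)] for i in range(1,n) if 1<st[i,4]/k/k<60]
E
python3 - <<'E'
from meas import *
t=read_camera("top")[...,::-1];cv2.imwrite("pics/top8.png",t);s=read_camera("side")[...,::-1];cv2.imwrite("pics/side8.png",s)
t0=cv2.imread("pics/top0.png")
print("init",blobs(t0,392,240,428,288));print("now",blobs(t,215,215,275,265));print("empty",blobs(t0,215,215,275,265))
print("side",blobs(s,282,205,325,232))
b=np.array([.469,-.238]);yw=-.395;A=np.array([[np.cos(yw),np.sin(yw)],[-np.sin(yw),np.cos(yw)]])
for x in blobs(t0,392,240,428,288): print(x,A@(onz("top",x[:2],.027)[:2]-b)*1e3)
print("pred disc",proj("top",q+Q@np.array([4,0,30])/1e3),proj("side",q+Q@np.array([4,0,30])/1e3))
np.set_printoptions(linewidth=200)
print(t[222:260:2,220:270:2].mean(2).astype(int))
E
```

```text
init [[404.59, 248.89, np.float64(2.3)], [420.03, 255.05, np.float64(2.0)], [409.3, 260.37, np.float64(43.7)], [397.95, 267.24, np.float64(12.8)], [405.15, 276.87, np.float64(26.6)], [412.56, 275.89, np.float64(1.7)]]
now [[260.26, 250.67, np.float64(1.2)]]
empty [[254.71, 229.08, np.float64(3.7)], [249.78, 248.91, np.float64(9.5)]]
side [[308.28, 219.77, np.float64(13.3)], [283.01, 227.99, np.float64(1.1)]]
[404.59, 248.89, np.float64(2.3)] [27.1496 17.1686]
[420.03, 255.05, np.float64(2.0)] [ 25.8357 -20.6541]
[409.3, 260.37, np.float64(43.7)] [ 5.4953 -1.5403]
[397.95, 267.24, np.float64(12.8)] [-18.6729  17.6786]
[405.15, 276.87, np.float64(26.6)] [-34.0128  -4.8693]
[412.56, 275.89, np.float64(1.7)] [-25.9864 -19.9708]
pred disc [236.2106 236.9434] [300.3321 219.4718]
[[69 70 72 71 73 73 73 74 74 74 73 74 73 72 71 46 43 42 39 49 44 64 64 63 62]
 [72 73 72 74 74 75 73 74 73 72 72 71 71 71 70 52 39 56 45 49 32 60 62 61 60]
 [74 74 73 73 74 72 73 72 72 71 69 69 68 67 67 63 38 68 44 39 40 54 59 60 57]
 [73 73 72 73 72 71 71 68 69 67 68 64 66 64 63 61 39 34 34 32 40 43 58 57 57]
 [72
[... 466 characters left out ...]
58 57 58 56 56 56 57 58 64 66 64 62 59 55 53 52 50 50 35 27 23 28 38 28 38]
 [57 56 56 55 56 59 65 67 67 69 67 65 63 62 60 56 50 47 43 25 25 26 28 26 31]
 [62 63 64 66 67 66 66 66 67 68 67 65 64 62 61 56 49 43 40 26 32 43 25 27 27]
 [67 67 67 67 66 65 66 66 67 66 68 65 63 61 58 57 50 45 35 30 36 45 24 25 24]
 [69 67 67 66 66 66 65 65 66 66 67 66 64 61 59 56 50 46 38 28 21 20 20 20 29]
 [68 67 68 66 66 66 67 65 65 66 66 67 63 62 57 55 51 45 41 32 23 15 24 23 34]
 [67 68 67 67 67 66 65 66 66 65 66 67 65 61 57 55 50 47 41 35 37 41 41 35 37]
 [67 69 68 67 67 65 65 65 66 65 65 66 64 62 58 56 51 47 42 36 37 51 40 36 37]
 [67 68 68 68 66 65 66 66 65 66 64 65 65 64 60 56 52 46 44 38 30 43 40 33 36]]
```

drive_tool([
  [[30,0,0,0,0],[40,0,0,0,0],[40,0,0,0,0],[40,0,0,0,0],[40,0,0,0,0],[30,0,0,0,0],[0,0,0,0,0]],
])

```text
clock: 16.18
ee_pos: [0.4539, -0.2839, 0.2588]
eef_rot: [3.14, -0.001, -1.749]
force: [0.5, 2.1, 0.6]
width: 0.0002
grasp_force: 0.0
```

```bash
python3 - <<'E'
from meas import *
t=read_camera("top")[...,::-1];cv2.imwrite("pics/top9.png",t);s=read_camera("side")[...,::-1];cv2.imwrite("pics/side9.png",s)
print("now",blobs(t,215,210,275,265))
print("side",blobs(s,282,205,325,232))
for p in((4,0,30),(26,19,27),(26,-20,27),(-26,-20,27)):
  for d in(0,3): w=q+Q@(np.array(p)+[0,0,d])/1e3;print(p,d,proj("top",w),proj("side",w))
np.set_printoptions(linewidth=250)
print(t[218:262:2,218:270:2].mean(2).astype(int))
print(s[210:230,284:322:2].mean(2).astype(int))
E
```

```text
now [[245.89, 228.07, np.float64(1.4)], [235.64, 235.86, np.float64(39.9)], [242.82, 244.86, np.float64(1.2)]]
side [[286.31, 206.3, np.float64(13.4)], [302.59, 205.46, np.float64(3.4)], [293.0, 229.98, np.float64(23.5)], [282.8, 230.21, np.float64(5.4)]]
(4, 0, 30) 0 [236.2106 236.9434] [300.3321 219.4718]
(4, 0, 30) 3 [235.3934 236.6018] [300.2561 218.4452]
(26, 19, 27) 0 [246.3561 229.0008] [307.5407 219.654 ]
(26, 19, 27) 3 [245.5546 228.6431] [307.4636 218.6149]
(26, -20, 27) 0 [243.5494 246.2311] [294.0482 220.6004]
(26, -20, 27) 3 [242.738  245.9036] [293.9713 219.5591]
(-26, -20, 27) 0 [224.9036 245.8541] [292.94   221.4783]
(-26, -20, 27) 3 [224.0742 245.5323] [292.8654 220.4684]
[[ 35  35  35  36  37  35  37  35  36  34  37  38  36  36  33  36  35  36  36  37  36  36  36  34  37  37]
 [ 37  35  36  35  36  41  44  45  44  45  45  45  45  45  44  45  47  45  47  45  46  46  46  44  38  36]
 [ 36  36  36  36  40  84  89  90  89  89  90  90  89  90  91  90  90  92  91  91  92  91  90  88  68  41]
 [ 36  36  36  35  43  89  92  91  90  90  90  91  92  92  92  92  90  91  91  92
[... 2833 characters left out ...]
20  16  90 151 143 145 137  26  16  13  18  17  25  24  26  10  20]
 [  3  12   9  27 112 137 127 129 111  21  15  10  20  23  15  20  23  24  21]
 [ 13  15  16  16 122 122 122 125  92  14  16  14  14  29  22  25  24  14  25]
 [  7   3  21  41 123 123 123 123  71  18  11  16  14  11  21  17   9  17  19]
 [ 17  24  76  97 119 122 124 118  50  27  22  23  17  20  19  21  26  16  22]
 [  9  42 107 116 118 120 120 113  33  22  32  23  19  21  15  25  18  19  14]
 [ 22  52 114 118 123 119 127 114  29  22  19  23  22  23  26  16  19  13  23]
 [ 21  50 108 108 108  93 100  89  29  25  23  23  20  24  14  24  20  15  15]
 [ 28  45  83  82  82  67  63  67  24  21  21  23  17  28  20  14  11  18  24]]
```

drive_tool([
  [[-25,0,0,0,0],[-40,0,0,0,0],[-41,0,0,0,0],[-41,0,0,0,0],[-41,0,0,0,0],[-41,0,0,0,0],[-41,0,0,0,0],[-41,0,0,0,0],[-41,0,0,0,0],[-41,0,10,0,0]],
])

```text
clock: 17.12
ee_pos: [0.5229, 0.1099, 0.2519]
eef_rot: [-3.138, 0.003, -1.743]
force: [1.4, -0.3, -0.5]
width: -0.0
grasp_force: 0.0
```

drive_tool([
  [[-34,0,20,0,0],[0,0,25,0,0],[0,0,20,0,0],[0,0,4,0,0],[0,0,0,0,0]],
])

```text
clock: 17.53
ee_pos: [0.5279, 0.1403, 0.1793]
eef_rot: [3.139, -0.002, -1.744]
force: [-0.1, -0.3, 0.1]
width: -0.0002
grasp_force: 0.0
```

drive_tool([
  [[1.3,0,2,0,0],[0,0,2,0,0],[0,0,2,0,0],[0,0,0,0,0]],
])

```text
clock: 17.87
ee_pos: [0.5292, 0.1379, 0.1761]
eef_rot: [-3.139, 0.002, -1.746]
force: [-0.3, 0.5, 2.5]
width: 0.0003
grasp_force: 1.1
```

drive_tool([
  [[0,0,2,0,0],[0,0,2,0,0],[0,0,0,0,0],[0,0,0,0,0]],
])

```text
clock: 18.2
ee_pos: [0.5295, 0.138, 0.1754]
eef_rot: [-3.137, 0.002, -1.745]
force: [-8.7, 0.9, 19.0]
width: -0.0001
grasp_force: 8.9
```

drive_tool([
  [[0,0,2,0,0],[0,0,2,0,0],[0,0,0,0,0],[0,0,0,0,0]],
])

```text
clock: 18.53
ee_pos: [0.5297, 0.1381, 0.1751]
eef_rot: [-3.135, 0.003, -1.745]
force: [-17.9, 0.6, 35.0]
width: 0.0003
grasp_force: 16.5
```

drive_tool([
  [[0,0,-10,0,0],[0,0,-11,0,0],[-4,14,0,0,0],[-4,14,0,0,0],[-4.4,14,0,0,0],[0,0,10,0,0],[0,0,12,0,0],[0,0,8,0,0],[0,0,0,0,0],[0,0,0,0,0]],
])

```text
clock: 19.37
ee_pos: [0.4895, 0.1568, 0.1563]
eef_rot: [3.14, -0.002, -1.747]
force: [-0.6, -0.1, 0.8]
width: -0.0001
grasp_force: 0.0
```

drive_tool([
  [[0,0,2,0,0],[0,0,2,0,0],[0,0,2,0,0],[0,0,0,0,0],[0,0,0,0,0]],
])

```text
clock: 19.78
ee_pos: [0.4895, 0.1574, 0.1515]
eef_rot: [3.142, 0.0, -1.746]
force: [0.3, -0.9, 0.7]
width: 0.0002
grasp_force: 0.0
```

drive_tool([
  [[0,0,2,0,0],[0,0,2,0,0],[0,0,0,0,0],[0,0,0,0,0]],
])

```text
clock: 20.12
ee_pos: [0.4897, 0.1575, 0.1481]
eef_rot: [-3.141, 0.0, -1.746]
force: [-0.9, 0.5, 4.1]
width: 0.0
grasp_force: 1.5
```

drive_tool([
  [[0,0,2,0,0],[0,0,1,0,0],[0,0,0,0,0],[0,0,0,0,0]],
])

```text
clock: 20.45
ee_pos: [0.4902, 0.1578, 0.1475]
eef_rot: [-3.138, 0.002, -1.745]
force: [-5.1, 0.1, 14.0]
width: 0.0001
grasp_force: 5.9
```

drive_tool([
  [[0,0,-12,0,0],[0,0,-12,0,0],[0,0,-8,0,0],[-8,-14,0,0,0],[-8,-14,0,0,0],[-8.1,-14,0,0,0],[0,0,8,0,0],[0,0,6,0,0],[0,0,0,0,0],[0,0,0,0,0]],
])

```text
clock: 21.28
ee_pos: [0.5343, 0.1735, 0.1619]
eef_rot: [3.14, -0.001, -1.746]
force: [0.8, -0.8, 0.3]
width: -0.0001
grasp_force: 0.0
```

drive_tool([
  [[0,0,3,0,0],[0,0,3,0,0],[0,0,2,0,0],[0,0,0,0,0],[0,0,0,0,0]],
])

```text
clock: 21.7
ee_pos: [0.535, 0.1739, 0.1549]
eef_rot: [-3.141, 0.0, -1.746]
force: [-0.6, -0.0, 1.9]
width: 0.0001
grasp_force: 0.9
```

drive_tool([
  [[0,0,2,0,0],[0,0,2,0,0],[0,0,0,0,0],[0,0,0,0,0]],
])

```text
clock: 22.03
ee_pos: [0.5359, 0.1745, 0.1539]
eef_rot: [-3.138, 0.002, -1.745]
force: [-4.6, 0.6, 13.5]
width: 0.0004
grasp_force: 5.7
```

drive_tool([
  [[0,0,3,0,0],[0,0,2,0,0],[0,0,0,0,0],[0,0,0,0,0]],
])

```text
clock: 22.37
ee_pos: [0.5368, 0.175, 0.1529]
eef_rot: [-3.134, 0.004, -1.744]
force: [-10.8, 2.5, 29.9]
width: 0.0001
grasp_force: 12.0
```

```bash
python3 - <<'E'
from meas import *
import nest
o=[list(x) for x in nest.obs[:10]];o[4][1]=(-20,14.2,0);o[5][1]=(-20,26.2,0)
for z in(.0624,.0645,.0660):
    nest.obs[:]=[tuple(x) for x in o]
    f=lambda p:nest.f([p[0],p[1],z,p[2],p[3]])
    # line rows measured: (seat y, z, col, row)
    L=[(42,240,220.86),(42,248,220.85),(-42,236,257.73),(-42,248,258.15),(-26.2,236,250.24),(-26.2,248,250.69),(26.2,240,227.69),(26.2,248,227.66)]
    def g(p):
        qq=np.array([p[0],p[1],z]);M=Rs(p[2]);r=[]
        for y,c,row in L:
            a,b=[proj("top",qq+M@np.array([x,y,10])/1e3) for x in(-20,20)]
            r.append(2*(a[1]+(b[1]-a[1])*(c-a[0])/(b[0]-a[0])-row))
        return np.r_[f(p),r]
    s=least_squares(g,[.527,.135,-1.746,.067],loss='soft_l1',f_scale=.3);p=s.x;qq=np.array([p[0],p[1],z]);M=Rs(p[2])
    print(z,p,"cost",s.cost,"lines",g(p)[-8:]/2)
    P=lambda x:proj("top",qq+M@np.array(x)/1e3)
    print(" disc",P((4,0,30)),"obs 235.64 235.86 | holes",P((26,19,27)),"245.89 228.07",P((26,-19,27)),"242.82 244.86",P((-26,-19,27)),"~224.1 244.4")
    print(" side housing top(60,0,18)",proj("side",qq+M@[.06,0,.018]),"obs row 221.3; blk top edge",proj("side",qq+M@[.032,0,.027]),"obs 217.6; wall end",proj("side",qq+M@[.068,.042,.01]))
E
```

```text
0.0624 [ 0.5279  0.1353 -1.7385  0.068 ] cost 1.9745307437113517 lines [ 0.238   0.1349 -0.2868 -0.4155  0.2765  0.0298  0.1624  0.1362]
 disc [236.2013 236.9489] obs 235.64 235.86 | holes [246.2934 228.9301] 245.89 228.07 [243.6877 245.7322] 242.82 244.86 [225.018  245.5123] ~224.1 244.4
 side housing top(60,0,18) [302.2535 222.6732] obs row 221.3; blk top edge [301.1926 220.0007] obs 217.6; wall end [317.5656 224.2773]
0.0645 [ 0.5274  0.1351 -1.7385  0.0679] cost 1.9220709875007993 lines [ 0.2122  0.1091 -0.2559 -0.3838  0.2964  0.0504  0.1469  0.1209]
 disc [236.2022 236.9475] obs 235.64 235.86 | holes [246.3107 228.9162] 245.89 228.07 [243.7003 245.7452] 242.82 244.86 [225.001 245.524] ~224.1 244.4
 side housing top(60,0,18) [302.1    222.0759] obs row 221.3; blk top edge [301.0412 219.4113] obs 217.6; wall end [317.4243 223.6801]
0.066 [ 0.5271  0.1349 -1.7386  0.0678] cost 1.8885372408936982 lines [ 0.1949  0.0921 -0.2326 -0.3596  0.3118  0.0666  0.1371  0.1114]
 disc [236.2032 236.9476] obs 235.64 235.86 | holes [246.3236 228.9077] 245.89 228.07 [243.7094 245.7559] 242.82 244.86 [224.989  245.5332] ~224.1 244.4
 side housing top(60,0,18) [301.9889 221.6489] obs row 221.3; blk top edge [300.9318 218.99  ] obs 217.6; wall end [317.3218 223.2534]
```

Touch compares the block top with the nest's wall top: the block is within about 0.5–1 mm of home height at both ends, and rigid under 30–35 N. I'll move clear, check from above, and measure the door.

drive_tool([
  [[0,0,-15,0,0],[0,0,-35,0,0],[0,0,-40,0,0],[20,0,-25,0,0],[40,0,0,0,0],[41,0,0,0,0],[41,0,0,0,0],[41,0,0,0,0],[41,0,0,0,0],[41,0,0,0,0]],
])

```text
clock: 23.2
ee_pos: [0.4881, -0.0887, 0.2605]
eef_rot: [-3.141, 0.0, -1.745]
force: [0.7, -0.4, -0.4]
width: 0.0002
grasp_force: 0.0
```

drive_tool([
  [[41,0,0,0,0],[41,0,0,0,0],[41,0,0,0,0],[41,0,0,0,0],[37,0,0,0,0],[0,0,0,0,0],[0,0,0,0,0]],
])

```text
clock: 23.78
ee_pos: [0.4531, -0.2868, 0.2597]
eef_rot: [3.14, 0.0, -1.75]
force: [-0.2, 0.2, -0.5]
width: -0.0
grasp_force: 0.0
```

```bash
python3 - <<'E'
from meas import *
t=read_camera("top")[...,::-1];cv2.imwrite("pics/top10.png",t);s=read_camera("side")[...,::-1];cv2.imwrite("pics/side10.png",s)
print("top",blobs(t,215,210,275,265))
s9=cv2.imread("pics/side9.png")
def vedge(im,c):
    p=im.astype(float)[205:235,c-1:c+2].mean((1,2));g=np.gradient(p);a=abs(g);return [(round(205+i+(a[i-1]-a[i+1])/(2*(a[i-1]-2*a[i]+a[i+1])),2),int(g[i])) for i in range(1,29) if a[i]>9 and a[i]>=a[i-1] and a[i]>a[i+1]]
for c in(294,297,305,308):print(c,"s9",vedge(s9,c),"now",vedge(s,c),"empty",vedge(cv2.imread("pics/side0.png"),c))
# door: bright/dark panel endpoints
print("door",[onz("top",p,.092) for p in((305,203),(335,272))],"pin",onz("top",(356,297),.045),"posts",onz("top",(298,277),.03),onz("top",(290,278),.03))
print(state()["ee_pos"])
np.set_printoptions(linewidth=250)
print(t[198:286:4,290:346:2].mean(2).astype(int))
E
```

```text
top [[245.76, 228.03, np.float64(1.1)], [235.48, 236.0, np.float64(38.5)], [242.7, 244.81, np.float64(1.3)], [252.58, 248.5, np.float64(1.2)]]
294 s9 [(np.float64(214.01), -54), (np.float64(218.24), 56), (np.float64(221.9), -11), (np.float64(228.0), -26)] now [(np.float64(214.02), -53), (np.float64(218.09), 56), (np.float64(221.94), -12), (np.float64(228.01), -27)] empty [(np.float64(214.08), -60), (np.float64(221.42), 51), (np.float64(228.02), -29)]
297 s9 [(np.float64(213.9), -54), (np.float64(217.45), 55), (np.float64(221.35), -12), (np.float64(228.08), -28)] now [(np.float64(213.84), -54), (np.float64(217.48), 53), (np.float64(221.57), -12), (np.float64(228.06), -29)] empty [(np.float64(213.86), -57), (np.float64(221.32), 51), (np.float64(228.14), -31)]
305 s9 [] now [] empty [(np.float64(213.41), -66), (np.float64(220.65), 51), (np.float64(227.27), -23)]
308 s9 [] now [(np.float64(206.59), -12)] empty [(np.float64(213.13), -59), (np.float64(220.49), 51), (np.float64(227.0), -32)]
door [array([ 0.6009, -0.0078,  0.092 ]), array([ 0.4429, -0.0674,  0.092 ])] pin [ 0.392  -0.1137  
[... 1916 characters left out ...]
  73  73]
 [ 39  41  41  41  41  41 103 119 119 120 121 120 121 121 121 121 101  35  37  44  55  62  64  67  69  71  72  73]
 [ 41  40  41  40  41  46 109 119 119 120 124 121 121 119 120 121  90  34  38  49  58  61  64  68  70  73  73  73]
 [ 41  40  41  41  43  53 118 121 123 122 120 120 119 121 117 120  74  34  40  52  59  63  66  69  70  72  74  73]
 [ 83  74  45  84  87  84  97 118 118 117 115 119 119 121 122 118  58  35  47  55  59  64  67  69  71  73  73  74]
 [122  89  47  87  87  89  94 117 119 118 122 123 117 107 118 115  45  38  48  57  61  64  66  70  71  72  74  74]
 [ 52  48  42  42  50 115 119 120 121 122 119 117  79  85 119 100  39  43  51  57  63  66  69  70  72  72  75  75]]
```

The block is stable and unmoved. Now the door: the panel runs from the hinge (0.601,-0.008) to its free end (0.443,-0.067), 0.169 m long, as given. I'll move to its outer side and lower.

drive_tool([
  [[-20,3,0,0,0],[-40,6,0,0,0],[-40,6,0,0,0],[-40,6,0,0,0],[-28,5,0,0,0],[-11,2.6,20,0,0],[0,0,35,0,0],[0,0,35,0,0],[0,0,25,0,0],[0,0,14,0,0]],
])

```text
clock: 24.72
ee_pos: [0.4554, -0.1021, 0.1279]
eef_rot: [3.137, 0.0, -1.743]
force: [-0.8, 0.5, -0.2]
width: -0.0
grasp_force: 0.0
```

drive_tool([
  [[-5,0,0,0,0],[-8,0,0,0,0],[-8,0,0,0,0],[-8,0,0,0,0],[-8,0,0,0,0],[-8,0,0,0,0],[0,0,0,0,0]],
])

```text
clock: 25.3
ee_pos: [0.4652, -0.058, 0.1321]
eef_rot: [-3.141, 0.001, -1.744]
force: [-1.3, 0.3, -0.5]
width: 0.0003
grasp_force: 0.0
```

drive_tool([
  [[-8,0,0,0,0],[-8,0,0,0,0],[-8,0,0,0,0],[-8,0,0,0,0],[-6,0,0,0,0],[-4,0,0,0,0],[0,0,0,0,0]],
])

```text
clock: 25.88
ee_pos: [0.4722, -0.0173, 0.1315]
eef_rot: [-3.142, 0.0, -1.745]
force: [-0.2, -0.5, -0.0]
width: 0.0001
grasp_force: 0.0
```

drive_tool([
  [[-3,0,0,0,0],[-3,0,0,0,0],[-3,0,0,0,0],[-3,0,0,0,0],[0,0,0,0,0]],
])

```text
clock: 26.3
ee_pos: [0.474, -0.0064, 0.1314]
eef_rot: [3.141, -0.0, -1.746]
force: [0.9, 0.9, 0.2]
width: 0.0
grasp_force: 0.0
```

drive_tool([
  [[-2,0,0,0,0],[-2,0,0,0,0],[-2,0,0,0,0],[0,0,0,0,0]],
])

```text
clock: 26.63
ee_pos: [0.4753, 0.0002, 0.1315]
eef_rot: [-3.141, 0.001, -1.746]
force: [0.3, -0.0, -1.0]
width: -0.0002
grasp_force: 0.0
```

drive_tool([
  [[-2,0,0,0,0],[-2,0,0,0,0],[0,0,0,0,0]],
])

```text
clock: 26.88
ee_pos: [0.4759, 0.003, 0.1317]
eef_rot: [-3.142, -0.002, -1.746]
force: [-0.3, -5.9, 0.3]
width: -0.0001
grasp_force: 2.6
```

drive_tool([
  [[-2,0,0,0,0],[-2,0,0,0,0],[0,0,0,0,0]],
])

```text
clock: 27.13
ee_pos: [0.476, 0.0036, 0.1317]
eef_rot: [3.14, -0.009, -1.748]
force: [0.5, -21.4, 0.6]
width: -0.0001
grasp_force: 10.2
```

drive_tool([
  [[8,0,0,0,0],[20,0,0,0,0],[25,0,-10,0,0],[20,0,-30,0,0],[20,0,-40,0,0],[40,0,-30,0,0],[40,0,0,0,0],[40,0,0,0,0],[40,0,0,0,0],[25,0,0,0,0]],
])

```text
clock: 27.97
ee_pos: [0.4289, -0.2608, 0.2341]
eef_rot: [-3.14, 0.0, -1.747]
force: [1.5, -0.0, 1.0]
width: -0.0
grasp_force: 0.0
```

```bash
python3 - <<'E'
from meas import *
t=read_camera("top")[...,::-1];cv2.imwrite("pics/top11.png",t);s=read_camera("side")[...,::-1];cv2.imwrite("pics/side11.png",s)
print("blk",blobs(t,215,210,275,265))
h=np.array([.6009,-.0078])
for yw in(-.168,-.1,-.05):
    e=[proj("top",[*(h-np.array([np.cos(yw),np.sin(yw)])*r+np.array([np.sin(yw),-np.cos(yw)])*.004),.092]) for r in(.03,.1,.168)];print(yw,e)
np.set_printoptions(linewidth=250)
print(list(range(286,330)))
for r in(215,225,235,245,255,265,272): print(r,t[r-1:r+2,286:330].mean((0,2)).astype(int));print("   0",cv2.imread("pics/top0.png")[r-1:r+2,286:330].mean((0,2)).astype(int))
E
```

```text
blk [[235.48, 235.99, np.float64(38.7)], [242.69, 244.82, np.float64(1.2)], [252.56, 248.5, np.float64(1.5)]]
-0.168 [array([304.9997, 216.1694]), array([300.8146, 246.8521]), array([296.6659, 277.2682])]
-0.1 [array([305.9268, 216.1354]), array([303.9084, 247.0192]), array([301.9072, 277.6395])]
-0.05 [array([306.6059, 216.0714]), array([306.1875, 247.0103]), array([305.7726, 277.6869])]
[286, 287, 288, 289, 290, 291, 292, 293, 294, 295, 296, 297, 298, 299, 300, 301, 302, 303, 304, 305, 306, 307, 308, 309, 310, 311, 312, 313, 314, 315, 316, 317, 318, 319, 320, 321, 322, 323, 324, 325, 326, 327, 328, 329]
215 [37 37 37 37 37 37 37 37 37 37 37 37 32 25 37 56 66 62 70 75 76 76 76 77 76 77 77 77 77 79 78 77 78 79 78 78 79 79 79 79 79 79 79 78]
   0 [ 34  34  35  34  34  34  34  35  35  35  35  34  36  35  34  34  35  34  31  23  16  37  80 105 109 109 110 110 112 113 111 110 109 109 110 111 112 113 113 112 110 109 110 111]
225 [37 38 37 37 37 38 38 38 38 37 38 33 30 35 50 59 54 58 62 63 62 62 62 63 62 63 63 64 64 64 63 64 64 64 64 65 64 65 65 65 66 65 65 66]
   0 [ 35  34  36  35  35  3
[... 1235 characters left out ...]
 51  94 118 120 111  68  32  35  42  69 105 116 117 117 119 117  88  49  31  34  48  53  53  54  55  57  58  59  61  63  65  66  68  68  70  70  69  70]
   0 [ 37  38  37  38  37  38  37  38  37  36  38  38  38  37  41  63  97 108 109 109 110 112 111 111 112 113 111 110 110 110 110 110 111 109 110 110 110 111 110 110 107  87  51  26]
272 [ 41  41  43  42  43  53  99 119 120 112  70  45  63  68  77 100 113 116 116 118 120 117  88  50  37  43  48  52  54  54  56  57  59  61  62  64  66  68  69  69  69  70  70  69]
   0 [ 36  37  40  40  39  39  38  39  38  41  51  60  64  63  72  93 105 108 108 110 112 112 111 109 108 109 108 107 107 110 111 110 107 107 109 110 108 106 107 107 109 110 109 107]
```

The door's dark top edge lies at (300,255), (298,265) and (297,272), matching the shut line, and it stayed there after release. The block hasn't moved. Handing in.

```bash
python3 -c "
from bench import *
print(finish_job())"
```

```text
the job is handed in; nothing more can be done
None
```

I handed the job in with the block seated in the pocket under the spring jaw and the door shut against its stop. By touch the block was within about 1 mm of home; one camera check suggested up to about 3 mm high, which I put down to measurement error, and the final verdict was not shown.

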